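# Find the full tub of tile clips by weight and slide it into the van's retaining bay

### The job

One of the two closed tubs is full of tile clips and one is nearly empty: lift the blue-lidded tub clear of the shelf (a good 5 cm, for about a second), set it back down and let go, then lift the grey-lidded one likewise, and feel which is heavier. Slide the heavier tub along the shelf into the pine bay, its foot flange under the lips, press it gently home against the rubber buffer (about 5 newtons for half a second, never over 16 newtons against the bay), and leave it there, let go and resting against the buffer; leave the lighter tub standing on the shelf away from the bay. Set the tubs down softly, keep them upright, and leave the float, trowel, nipper and wedge alone.

Things in the scene. Friction and masses are not known exactly. Their poses are not given: they have to be found in the camera images.
- blue_tub: closed black tub, blue lid that stays shut. Foot flange 90 (x) x 76 (y) x 7 mm; above it the body is 78 (x) x 56 (y) mm, lid top 86 mm up. Origin: centre of the underside, z up, x along the long side; same when turned half round. Grasp across y, about 60 mm up. Contents hidden, rattling a little: weight 0.25 to 0.75 kg, the full tub at least 0.2 kg heavier.
- grey_tub: closed black tub, grey lid that stays shut. Foot flange 90 (x) x 76 (y) x 7 mm; above it the body is 78 (x) x 56 (y) mm, lid top 86 mm up. Origin: centre of the underside, z up, x along the long side; same when turned half round. Grasp across y, about 60 mm up. Contents hidden, rattling a little: weight 0.25 to 0.75 kg, the full tub at least 0.2 kg heavier.
- bay: Pale pine bay fixed to the shelf, the shelf its floor. Origin on the shelf, on its centre line; x runs from its open mouth inward. Rails x = -60 to +95 mm, 81 mm apart. At the inner end a block 30 mm high with a black sprung rubber buffer, 3 N per mm, up to 9 mm. Its depth differs each time and is not measured: buffer face at x = 40 to 60 mm, the tub's centre 45 mm before it. Feel for it.
- bay_mouth (a point): Mouth of the bay, on the shelf at bay x = -60 mm, y = 0. From here inward each rail has a lip (underside 11, top 17 mm above the shelf, inner edge 32.5 mm from the centre line), so a tub enters only by sliding in with its flange on the shelf under the lips. Outside the mouth, 11 mm high guides without lips flare to a 100 mm gap at bay x = -90 mm.
- shelf: the plywood shelf (work surface), top at z = 0
- float: grey rubber grout float, 220 x 90 mm, 73 mm high with its black handle; loose; origin under its centre. Leave alone
- trowel: notched steel trowel with red grip, 270 x 112 mm, 70 mm high, lying flat; loose; origin under its middle. Leave alone
- wedge: orange plastic levelling wedge 54 x 24 x 16 mm; loose; origin under its centre. Leave alone
- nipper: chrome tile nipper with red handles, about 220 x 80 mm, 16 mm high, lying against a pine batten with its jaws open; loose; origin near its hinge, underside. Leave alone

How it is judged:
By the outcome, as a careful person would: the job done as asked, in the order asked, and still so for the second after the job is handed in, with the robot touching nothing.
It also fails if it takes over 72 s, if anything falls off the work surface, if the arm or the gripper's body presses on something with over 40 N, if the wrist force passes 120 N, or if a joint passes its speed limit or range.

### The arm

A 7-joint arm with a two-finger parallel gripper is mounted at the origin on the work surface. World frame = base frame: x ahead of the robot, y to its left, z up, the work surface at z = 0. Lengths are in m, angles in rad, forces in N, time in s.
With the tool pointing down it reaches from about 0.425 to 0.875 m from the base axis. Payload 4.7 kg.
Tool frame: the origin (TCP) lies at the very end of the fingers, on their centre line; the grasp point (between the pads) lies 19 mm behind it (r.pinch_z is the distance from the TCP to the grasp point, in m); z points along the fingers, y is the line along which they close (so a half turn about z gives the same grasp; the last joint's range is limited). The gripper opens to 85 mm and grips with 20 to 120 N. Pads are 22 mm wide; open, the fingers measure 114 mm over their backs; the gripper's body (76 mm by 85 mm) begins 54 mm behind the grasp point. The pads swing forward as they close: fully open they stand 13 mm farther back than shut.
Start: joints at [1.212, 0.321, -0.07, 1.45, 0.023, 1.371, -0.057], TCP at [0.237, -0.605, 0.231] pointing down, gripper open.
Joint ranges: [-2.86, 2.86], [-0.3, 2.09], [-1.38, 1.24], [0.06, 2.45], [-1.56, 4.7], [0.09, 2.05], [-2.69, 2.69]. Speed limits (rad/s): [2.57, 2.57, 3.14, 3.14, 3.14, 3.14, 3.14].

### API

Orientations are given as a 3x3 rotation matrix whose columns are the frame's x, y, z axes.
In Python, from station import sensors, optics, ticket, find_in, silhouettes, r gives the robot as it stands. The module is installed in compiled form; this text tells all that it offers.
- The arm moves only by the shell command python3 -m creep 'ROWS' [FORCE]. ROWS is JSON, a list of rows, each a list of 5 numbers: the shift along the tool's x, y, z in units of 25 mm (1.0 is 25 mm), then the turn about the tool's z in units of 5 degrees (1.0 is 5 degrees), then the closure, from 0 (fully open) to 1 (shut). In form: [[tx, ty, tz, turn, claw], ...]. A call has exactly 8 rows; each row shifts and turns the commanded pose from where the row before left it, along the tool's axes as they then stand; what a row does not reach is not made up. A row lasts 1/12 s, in which the tool goes at most 41.7 mm and 7.16 degrees, less where a joint would pass 70% of its speed; a pose out of reach is approached as far as the arm can. A call is refused whole if a number of a shift passes 1 or a number of a turn 1, either way. A call with a gripper value outside its range is refused whole. The fingers move at their own pace and stop on an object; FORCE is the grip in N (left out, the last holds). Time passes only in rows, so rows that do not move let the fingers close, or fill a call up. It gives the time, the measured TCP pose, the force, the opening and the grip force at its end, in the units of the state.
- sensors.observe(): the state, without advancing time (a new reading comes with each control period).
- optics.read_camera(name): name is "scene" or "top"; returns the picture (420x560x3 uint8, red, green, blue); there is no depth.
- optics.camera_params(name): a dict with "K" (3x3 intrinsics, pixels), "D" ([k1, k2, p1, p2, k3] as OpenCV has them; the pictures are not rectified), "origin" and "rotation" of the camera in the world. Camera axes: x right, y down, z forward; pixel columns grow to the right and rows downward; lengths in m; the calibration is good to about 2 mm. A picture is of the moment at which its call begins. camera_params takes no time and is no camera call.
- ticket.finish_job(): hands the job in; it is judged then, once.
Trained networks look in the newest picture that a camera, given by its name, has taken for a name from the list of things; names that differ only in an ending like _2 or _b are one class to them, and where a whole thing is asked for, a point or a joint stands for the part that bears it (a point fixed in the world has none). Each returns a list of dicts, best first, with "p" (0 to 1); they miss things now and then, are a little off and sometimes report something else, mostly with a low value. They report only what shows in the picture. A call takes as long as a camera call.
- find_in(target, camera): "location" ([x, y, z] in m, in world coordinates, good to about 4 mm: the middle of the surface that is visible of it).
- silhouettes(target, camera): "pixels" (420x560 bool, what is visible of it).
The state is a dict: "clock": time; "qpos": joint angles; "dq": joint speeds; "effort": joint torques, N m; "tool_pos": TCP position; "tcp_rot": TCP orientation; "force": force on the tool from outside, world axes, zero at the start; "moment": the same for the moment, N m; "grip_width": finger opening in m; "gripper_force": force on a finger pad.
Only numpy, scipy, OpenCV 4.12 (cv2) and the standard library are available. Lean on these libraries where they do the work, as an engineer would, in place of code of your own. Each camera call takes 0.05 s, during which the arm holds its last target. There are 200 camera calls.

## Working session

There is one attempt and no reset: what is moved stays moved. The work goes in short steps, Python scripts to look and compute and a shell command to move; the robot and the scene stay as the last step left them, time stands still between calls to the robot, and variables do not carry over. Pictures are saved under pics/ and viewed, at most 10 in all, crops included, and the job is handed in when it is done.

```bash
mkdir -p pics; cat > h.py <<'E'
from station import sensors, optics, ticket, find_in, silhouettes, r
import numpy as np, cv2
def pix2plane(cam,uv,z):
    p=optics.camera_params(cam);n=cv2.undistortPoints(np.array(uv,float).reshape(-1,1,2),np.array(p["K"]),np.array(p["D"])).reshape(-1,2)
    d=np.c_[n,np.ones(len(n))]@np.array(p["rotation"]).T;o=np.array(p["origin"])
    return o+d*((z-o[2])/d[:,2])[:,None]
def proj(cam,P):
    p=optics.camera_params(cam);R=np.array(p["rotation"]);o=np.array(p["origin"])
    q=(np.atleast_2d(P)-o)@R
    return cv2.projectPoints(q,np.zeros(3),np.zeros(3),np.array(p["K"]),np.array(p["D"]))[0].reshape(-1,2)
def save(cam,name):
    im=optics.read_camera(cam);cv2.imwrite("pics/"+name,im[:,:,::-1]);return im
E
python3 - <<'E'
from h import *
np.set_printoptions(precision=4,suppress=True)
a=save("top","t0.png");b=save("scene","s0.png")
cv2.imwrite("pics/both.png",cv2.resize(np.vstack([a,b]),None,fx=.7,fy=.7)[:,:,::-1])
for c in("top","scene"):
    print(c,np.array(optics.camera_params(c)["origin"]))
    for n in("blue_tub","grey_tub","bay","bay_mouth","float","trowel","nipper","wedge"):
        print(n,[(np.round(d["location"],3),round(d["p"],2)) for d in find_in(n,c)[:2]])
s=sensors.observe();print(s)
E
```

```text
top [ 0.4795 -0.0015  1.4741]
blue_tub [(array([0.526, 0.289, 0.087]), 0.85)]
grey_tub [(array([ 0.465, -0.271,  0.081]), 0.9)]
bay [(array([ 0.6  , -0.039,  0.015]), 0.67)]
bay_mouth [(array([ 0.601, -0.038,  0.011]), 0.75)]
float [(array([0.767, 0.097, 0.024]), 0.73), (array([ 0.598, -0.036,  0.011]), 0.72)]
trowel [(array([ 0.59 , -0.479,  0.005]), 0.64), (array([ 0.711, -0.231,  0.011]), 0.4)]
nipper [(array([0.492, 0.485, 0.017]), 0.56), (array([ 0.602, -0.037,  0.013]), 0.37)]
wedge [(array([ 0.713, -0.228,  0.012]), 0.63)]
scene [1.155  0.0244 0.9497]
blue_tub [(array([0.556, 0.295, 0.075]), 0.82)]
grey_tub [(array([ 0.482, -0.272,  0.066]), 0.95)]
bay [(array([ 0.614, -0.038,  0.02 ]), 0.7)]
bay_mouth [(array([ 0.612, -0.034,  0.018]), 0.92), (array([ 0.482, -0.273,  0.064]), 0.48)]
float [(array([0.794, 0.097, 0.031]), 0.77)]
trowel [(array([ 0.622, -0.474,  0.002]), 0.91)]
nipper [(array([0.504, 0.481, 0.01 ]), 0.83), (array([ 0.707, -0.234,  0.008]), 0.55)]
wedge [(array([ 0.709, -0.228,  0.009]), 0.63)]
{'clock': 0.9, 'qpos': array([ 1.2121,  0.321 , -0.0701,  1.4505,  0.0226,  1.3708, -0.0569]), 'dq': array([-0.0006,  0.0017, -0.    ,  0.0011, -0.0015, -0.002 ,  0.0013]), 'effort': array([ -0.0005, -49.3385,  -0.3815, -31.4581,   0.0135,   0.0013,
         0.    ]), 'tool_pos': array([ 0.2367, -0.6054,  0.2314]), 'tcp_rot': array([[ 0.9313,  0.3643, -0.    ],
       [ 0.3643, -0.9313, -0.0001],
       [-0.0001,  0.0001, -1.    ]]), 'force': array([ 0.3937,  0.2628, -0.4635]), 'moment': array([ 0.0083,  0.071 , -0.0008]), 'gripper_force': 0.0, 'grip_width': 0.08536916012556157}
```

View pics/t0.png

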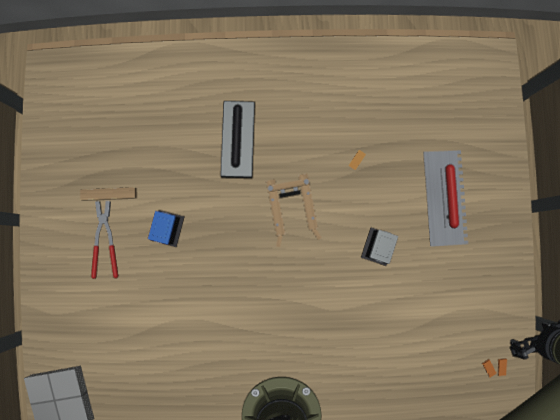

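View pics/s0.png

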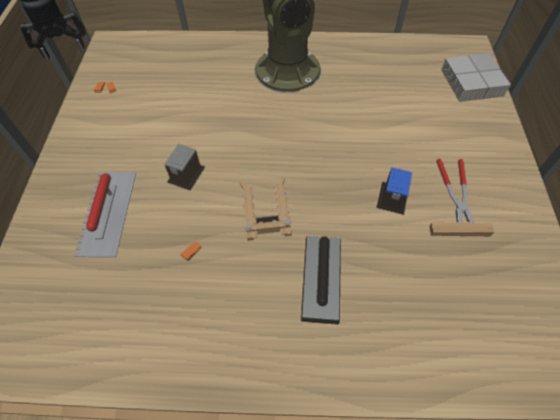

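The top view shows the blue tub at (166,228), the grey tub at (380,246) and the bay at (292,210), with its mouth toward the robot. The scene view agrees. Next I fit the poses to the silhouettes.

```bash
cat >> h.py <<'E'
from scipy.optimize import minimize
def box(x0,x1,y0,y1,z0,z1): return np.array([[x,y,z] for x in(x0,x1) for y in(y0,y1) for z in(z0,z1)])
TUB=[box(-.045,.045,-.038,.038,0,.007),box(-.039,.039,-.028,.028,0,.086)]
def bayparts(w):
    P=[box(.06+.0,.095,-.04,.04,0,.03)]
    for s in(1,-1):
        a,b=sorted((s*.0325,s*(.0405+w)));P.append(box(-.06,.095,a,b,.011,.017))
        a,b=sorted((s*.0405,s*(.0405+w)));P.append(box(-.06,.095,a,b,0,.017))
    return P
S=4
def render(cam,parts,x,y,t):
    c,s=np.cos(t),np.sin(t);R=np.array([[c,-s,0],[s,c,0],[0,0,1]]);m=np.zeros((420*S,560*S),np.uint8)
    for p in parts:
        uv=(proj(cam,p@R.T+[x,y,0])+.5)*S
        cv2.fillConvexPoly(m,cv2.convexHull(uv.astype(np.float32)).astype(np.int32),1)
    return m
def fit(masks,parts,x0,ts):
    M={c:cv2.resize(m.astype(np.uint8),None,fx=S,fy=S,interpolation=cv2.INTER_NEAREST) for c,m in masks.items()}
    def cost(v): 
        return sum(1-((a:=render(c,parts,v[0]/100,v[1]/100,v[2]/5.))&m).sum()/(a|m).sum() for c,m in M.items())
    best=None
    for t in ts:
        v=[x0[0]*100,x0[1]*100,t*5]
        q=minimize(cost,v,method="Nelder-Mead",options=dict(initial_simplex=np.array(v)+np.array([[0,0,0],[1,0,0],[0,1,0],[0,0,1]]),maxiter=80))
        if best is None or q.fun<best.fun: best=q
    return best.x[0]/100,best.x[1]/100,best.x[2]/5,best.fun
def masks(n,cams=("top","scene")):
    return {c:q[0]["pixels"] for c in cams if (q:=silhouettes(n,c))}
E
python3 - <<'E'
from h import *
np.set_printoptions(precision=4,suppress=True)
im={c:optics.read_camera(c) for c in("top","scene")}
for n,x0 in(("blue_tub",(.53,.289)),("grey_tub",(.465,-.271))):
    m=masks(n)
    print(n,{c:a.sum() for c,a in m.items()})
    for cc in (["top","scene"],["top"],["scene"]): print(cc,np.round(fit({c:m[c] for c in cc if c in m},TUB,x0,(-.9,-.3,.3,.9,1.5)),4))
m=masks("bay");np.save("baym.npy",m,allow_pickle=True)
tiles=[]
for c,(u,v) in(("top",(294,208)),("scene",(267,209))):
    for k in range(2):
        a=im[c].copy()
        if k and c in m: a[m[c]]=a[m[c]]//2+np.array([127,0,0],np.uint8)
        tiles.append(cv2.resize(a[v-37:v+38,u-50:u+50],(400,300),interpolation=cv2.INTER_CUBIC))
cv2.imwrite("pics/bay.png",np.vstack([np.hstack(tiles[:2]),np.hstack(tiles[2:])])[:,:,::-1])
for w in(.006,.01,.014):print(w,np.round(fit(m,bayparts(w),(.61,-.037),(-.2,0,.2)),4))
E
```

```text
blue_tub {'top': np.int64(922), 'scene': np.int64(1184)}
['top', 'scene'] [ 0.5281  0.3042 -0.2729  0.1367]Traceback (most recent call last):
  File "<stdin>", line 7, in <module>
  File "h.py", line 36, in fit
    q=minimize(cost,v,method="Nelder-Mead",options=dict(initial_simplex=np.array(v)+np.array([[0,0,0],[1,0,0],[0,1,0],[0,0,1]]),maxiter=80))
    res = _minimize_neldermead(fun, x0, args, callback, bounds=bounds,
                               **options)
    fxcc = func(xcc)
    fx = function(np.copy(x), *(wrapper_args + args))
  File "h.py", line 32, in cost
    return sum(1-((a:=render(c,parts,v[0]/100,v[1]/100,v[2]/5.))&m).sum()/(a|m).sum() for c,m in M.items())
  File "h.py", line 32, in <genexpr>
    return sum(1-((a:=render(c,parts,v[0]/100,v[1]/100,v[2]/5.))&m).sum()/(a|m).sum() for c,m in M.items())
                      ~~~~~~^^^^^^^^^^^^^^^^^^^^^^^^^^^^^^^^^^^
  File "h.py", line 26, in render
    uv=(proj(cam,p@R.T+[x,y,0])+.5)*S
        ~~~~^^^^^^^^^^^^^^^^^^^
  File "h.py", line 8, in proj
    p=optics.camera_params(cam);R=np.array(p["rotation"]);o=np.array(p["origin"])
ValueError: time passes only in moves, steps and waits
```

```bash
python3 - <<'E'
s=open("h.py").read().replace("optics.camera_params(cam)","params(cam)")
s=s.replace("def pix2plane","import functools\n@functools.cache\ndef params(c): return optics.camera_params(c)\ndef pix2plane",1)
open("h.py","w").write(s)
E
python3 - <<'E'
from h import *
np.set_printoptions(precision=4,suppress=True)
im={c:optics.read_camera(c) for c in("top","scene")}
for n,x0 in(("blue_tub",(.53,.289)),("grey_tub",(.465,-.271))):
    m=masks(n)
    for cc in (["top","scene"],["top"],["scene"]): print(cc,np.round(fit({c:m[c] for c in cc if c in m},TUB,x0,(-.9,-.3,.3,.9,1.5)),4))
m=masks("bay")
tiles=[]
for c,(u,v) in(("top",(294,208)),("scene",(267,209))):
    for k in range(2):
        a=im[c].copy()
        if k and c in m: a[m[c]]=a[m[c]]//2+np.array([127,0,0],np.uint8)
        tiles.append(cv2.resize(a[v-37:v+38,u-50:u+50],(400,300),interpolation=cv2.INTER_CUBIC))
cv2.imwrite("pics/bay.png",np.vstack([np.hstack(tiles[:2]),np.hstack(tiles[2:])])[:,:,::-1])
print(sensors.observe()["clock"])
E
```

```text
['top', 'scene'] [ 0.5281  0.3043 -0.2763  0.1374]
['top'] [ 0.528   0.3035 -0.2738  0.049 ]
['scene'] [ 0.5248  0.3062 -0.2712  0.0731]
['top', 'scene'] [ 0.4623 -0.2823 -0.3734  0.167 ]
['top'] [ 0.4628 -0.2832 -0.3977  0.0761]
['scene'] [ 0.4612 -0.2819 -0.3384  0.0776]
1.5
```

View pics/bay.png

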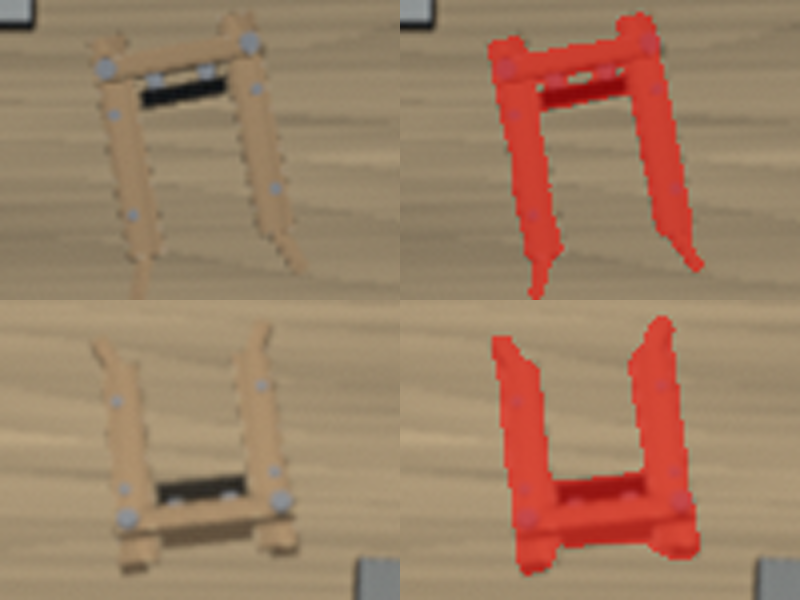

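The crops show the bay's lips and rails clearly, with a mouth about 25 px wide in the top view and the black buffer at the far end. Next I take the bay axis from the inner lip edges in the mask.

```bash
python3 - <<'E'
from h import *
np.set_printoptions(precision=4,suppress=True)
im={c:optics.read_camera(c) for c in("top","scene")}
m=masks("bay")
for c,rows in(("top",range(199,226)),("scene",range(190,210))):
    if c not in m: continue
    L=[];Rr=[]
    for v in rows:
        u=np.flatnonzero(m[c][v]);d=np.diff(u);k=d.argmax()
        if d[k]<15: continue
        L.append((u[k]+.5,v));Rr.append((u[k+1]-.5,v))
    lines=[]
    for pts in(L,Rr):
        P=pix2plane(c,pts,.017)[:,:2];q=np.polyfit(P[:,0],P[:,1],1);lines.append(q);print(c,len(P),P[0],P[-1],q,np.std(P[:,1]-np.polyval(q,P[:,0])))
    mid=np.mean(lines,0);t=np.arctan(mid[0]);print("centre line y at x=.55,.6,.65",np.polyval(mid,[.55,.6,.65]),"yaw",t,"gap",abs(np.diff([np.polyval(q,.6) for q in lines]))*np.cos(t))
f=lambda c,pts,u0,v0:pix2plane(c,[((x+.5)/4-.5+u0,(y+.5)/4-.5+v0) for x,y in pts],.017)[:,:2]
print("top mouth corners",f("top",[(158,257),(262,235)],244,171),"back ends",f("top",[(93,40),(127,38),(221,15),(256,14)],244,171))
print("scene mouth",f("scene",[(138,68),(237,52)],217,172))
pars=bayparts(.012)
E
```

```text
top 27 [ 0.6001 -0.0099] [ 0.5281 -0.0189] [ 0.11   -0.0754] 0.0008896624037536033
top 27 [ 0.5983 -0.0762] [ 0.5262 -0.0849] [ 0.1467 -0.1627] 0.0007945484205930158
centre line y at x=.55,.6,.65 [-0.0485 -0.0421 -0.0357] yaw 0.1276309293931967 gap [0.0647]
scene 20 [ 0.5211 -0.0857] [ 0.5827 -0.076 ] [ 0.149  -0.1637] 0.000794174568772927
scene 20 [ 0.5194 -0.0192] [ 0.581  -0.0087] [ 0.1802 -0.1132] 0.000769792386957214
centre line y at x=.55,.6,.65 [-0.0479 -0.0397 -0.0315] yaw 0.163140004394471 gap [0.0683]
top mouth corners [[ 0.5009 -0.0199]
 [ 0.514  -0.0918]] back ends [[ 0.652   0.0208]
 [ 0.6527 -0.0027]
 [ 0.667  -0.0683]
 [ 0.6671 -0.0926]]
scene mouth [[ 0.5165 -0.087 ]
 [ 0.5012 -0.0188]]
```

```bash
cat >> h.py <<'E'
def togo(x,y,z,yaw):
    s=sensors.observe();R=s["tcp_rot"];p=s["tool_pos"]
    d=R.T@(np.array([x,y,z])-p)/.025;cy=np.arctan2(R[1,0],R[0,0])
    tn=-((yaw-cy+np.pi/2)%np.pi-np.pi/2)
    # shift in axes after the turn as well
    c,sn=np.cos(tn),np.sin(tn);d2=np.array([c*d[0]+sn*d[1],-sn*d[0]+c*d[1],d[2]])
    print("t",round(s["clock"],2),"p",p.round(4),"yaw",cy.round(4),"q",s["qpos"].round(2),"F",s["force"].round(2),"M",s["moment"].round(2),"w",s["grip_width"].round(4),"gf",round(s["gripper_force"],1))
    print("units now",d.round(2),"turn",round(np.rad2deg(tn)/5,2),"units after turn",d2.round(2))
E
python3 -m creep '[[1,-0.5,0,0,0],[1,-0.5,0,0,0],[1,-0.5,0,0,0],[1,-0.5,0,0,0],[1,-0.5,0,0,0],[1,-0.5,0,0,0],[1,-0.5,0,0,0],[1,-0.5,0,0,0]]' 60
python3 -m creep '[[1,-1,0,0,0],[1,-1,0,0,0],[1,-1,0,0,0],[1,-1,0,0,0],[1,-1,0,0,0],[1,-1,0,0,0],[1,-1,0,0,0],[1,-1,0,0,0]]'
python3 -m creep '[[0.5,-1,0,0,0],[0.5,-1,0,0,0],[0.5,-1,0,0,0],[0.5,-1,0,0,0],[0.5,-1,0,0,0],[0.5,-1,0,0,0],[0.5,-1,0,0,0],[0.5,-1,0,0,0]]'
python3 -m creep '[[0.5,-1,0,0,0],[0.5,-1,0,0,0],[0.5,-1,0,0,0],[0.5,-1,0,0,0],[0.5,-1,0,0,0],[0.5,-1,0,0,0],[0.5,-1,0,0,0],[0.5,-1,0,0,0]]'
python3 -c "
from h import *
togo(.527,.3045,.045,-.275)"
```

```text
clock: 2.37
tool_pos: [0.3874, -0.4383, 0.2315]
tcp_rot: [[0.931, 0.364, 0.0], [0.364, -0.931, -0.0], [0.0, 0.0, -1.0]]
force: [0.5, 0.2, -0.8]
grip_width: 0.0855
gripper_force: 0.0
clock: 3.03
tool_pos: [0.5004, -0.1787, 0.2317]
tcp_rot: [[0.931, 0.364, 0.001], [0.364, -0.931, -0.001], [0.0, 0.001, -1.0]]
force: [0.3, 0.1, -0.3]
grip_width: 0.0854
gripper_force: 0.0
clock: 3.7
tool_pos: [0.5202, 0.0437, 0.2316]
tcp_rot: [[0.931, 0.364, 0.001], [0.364, -0.931, -0.0], [0.0, 0.001, -1.0]]
force: [0.3, 0.2, 0.1]
grip_width: 0.0855
gripper_force: 0.0
clock: 4.37
tool_pos: [0.5407, 0.2662, 0.2314]
tcp_rot: [[0.931, 0.364, 0.0], [0.364, -0.931, -0.0], [0.0, 0.0, -1.0]]
force: [-0.0, 0.3, 0.5]
grip_width: 0.0859
gripper_force: 0.0Traceback (most recent call last):
  File "<string>", line 3, in <module>
    togo(.527,.3045,.045,-.275)
    ~~~~^^^^^^^^^^^^^^^^^^^^^^^
  File "h.py", line 50, in togo
    print("t",round(s["clock"],2),"p",p.round(4),"yaw",cy.round(4),"q",s["qpos"].round(2),"F",s["force"].round(2),"M",s["moment"].round(2),"w",s["grip_width"].round(4),"gf",round(s["gripper_force"],1))
                                                                                                                                               ^^^^^^^^^^^^^^^^^^^^^
AttributeError: 'float' object has no attribute 'round'
```

```bash
sed -i 's/s\["grip_width"\].round(4)/round(s["grip_width"],4)/' h.py
python3 -m creep '[[0,0,0,0.93,0],[0,0,0,0.93,0],[0,0,0,0.93,0],[0,0,0,0.93,0],[0,0,0,0.93,0],[0,0,0,0.93,0],[0,0,0,0.93,0],[0,0,0,0.93,0]]' >/dev/null
python3 -c "
from h import *
togo(.527,.3045,.045,-.275)"
```

```text
t 5.03 p [0.5406 0.265  0.2314] yaw -0.2806 q [ 0.05  0.28 -0.66  1.56  0.17  1.36 -2.48] F [-0.4  -0.09  0.86] M [-0.01 -0.    0.01] w 0.0854 gf 0.0
units now [-0.96 -1.37  7.45] turn -0.06 units after turn [-0.95 -1.37  7.45]
```

```bash

python3 -m creep '[[-0.24,-0.35,0.9,0,0],[-0.24,-0.34,0.9,0,0],[-0.24,-0.34,0.9,0,0],[-0.24,-0.34,0.9,0,0],[0,0,0.9,0,0],[0,0,0.9,0,0],[0,0,0.9,0,0],[0,0,0.6,0,0]]' >/dev/null
python3 -m creep '[[0,0,0.5,0,0],[0,0,0,0,0.2],[0,0,0,0,0.5],[0,0,0,0,0.6],[0,0,0,0,0.8],[0,0,0,0,0.8],[0,0,0,0,0.8],[0,0,0,0,0.8]]' 60 
python3 - <<'E'
from h import *
togo(.527,.3045,.045,-.275)
a=optics.read_camera("top");b=optics.read_camera("scene")
g=lambda a,u,v:cv2.resize(a[v-45:v+45,u-60:u+60],(400,300),interpolation=cv2.INTER_CUBIC)
cv2.imwrite("pics/g1.png",np.hstack([g(a,166,228),g(b,397,190)])[:,:,::-1])
E
```

```text
clock: 6.37
tool_pos: [0.5275, 0.3049, 0.0474]
tcp_rot: [[0.962, -0.273, 0.002], [-0.273, -0.962, 0.001], [0.001, -0.001, -1.0]]
force: [-0.4, -0.3, 2.7]
grip_width: 0.0551
gripper_force: 64.6
t 6.37 p [0.5275 0.3049 0.0474] yaw -0.2766 q [-0.07  0.46 -0.61  1.73  0.3   1.04 -2.63] F [-0.39 -0.3   2.66] M [0.07 0.09 0.02] w 0.0551 gf 64.6
units now [-0.02  0.02  0.09] turn -0.02 units after turn [-0.02  0.02  0.09]
```

View pics/g1.png

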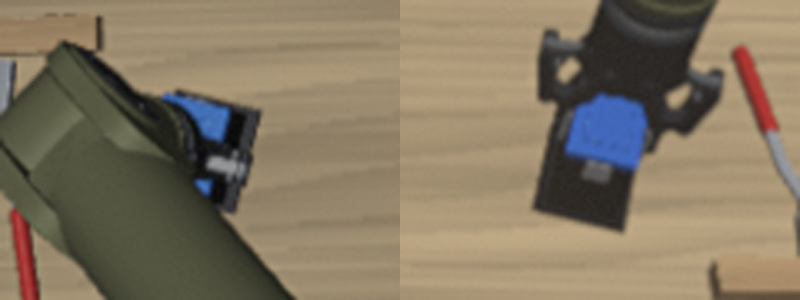

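The gripper holds the blue tub squarely, with the lid between the pads (left tile about (200,120), right tile about (605,135)). Lifting now.

```bash

python3 -m creep '[[0,0,-0.2,0,0.8],[0,0,-0.3,0,0.8],[0,0,-0.5,0,0.8],[0,0,-0.5,0,0.8],[0,0,-0.5,0,0.8],[0,0,-0.5,0,0.8],[0,0,-0.5,0,0.8],[0,0,-0.2,0,0.8]]' 
H='for i'; python3 -m creep '[[0,0,0,0,0.8],[0,0,0,0,0.8],[0,0,0,0,0.8],[0,0,0,0,0.8],[0,0,0,0,0.8],[0,0,0,0,0.8],[0,0,0,0,0.8],[0,0,0,0,0.8]]'
python3 -m creep '[[0,0,0,0,0.8],[0,0,0,0,0.8],[0,0,0,0,0.8],[0,0,0,0,0.8],[0,0,0,0,0.8],[0,0,0,0,0.8],[0,0,0,0,0.8],[0,0,0,0,0.8]]'
python3 -c "
from h import *
togo(.527,.3045,.045,-.275);print(sensors.observe()['effort'])"
```

```text
clock: 7.13
tool_pos: [0.5279, 0.3054, 0.1292]
tcp_rot: [[0.962, -0.273, 0.003], [-0.273, -0.962, 0.001], [0.003, -0.002, -1.0]]
force: [0.0, 0.0, -2.1]
grip_width: 0.0551
gripper_force: 64.1
clock: 7.8
tool_pos: [0.5267, 0.3046, 0.126]
tcp_rot: [[0.962, -0.273, -0.0], [-0.273, -0.962, -0.0], [-0.0, 0.0, -1.0]]
force: [0.4, -0.1, -3.4]
grip_width: 0.0551
gripper_force: 64.1
clock: 8.47
tool_pos: [0.5268, 0.3046, 0.1263]
tcp_rot: [[0.962, -0.273, 0.0], [-0.273, -0.962, -0.0], [0.0, 0.0, -1.0]]
force: [-0.5, 0.2, -3.2]
grip_width: 0.0553
gripper_force: 64.1
t 8.47 p [0.5268 0.3046 0.1263] yaw -0.2765 q [-0.05  0.37 -0.64  1.67  0.24  1.18 -2.59] F [-0.47  0.22 -3.22] M [0.05 0.   0.  ] w 0.0553 gf 64.1
units now [ 0.01 -0.    3.25] turn -0.02 units after turn [ 0.01 -0.    3.25]
[ 6.23374690e-04 -4.56223297e+01 -6.95056379e+00 -3.01914525e+01
  2.01766676e-02 -1.93358414e-03  2.25020216e-05]
```

```bash

python3 -m creep '[[0,0,0.3,0,0.8],[0,0,0.5,0,0.8],[0,0,0.5,0,0.8],[0,0,0.5,0,0.8],[0,0,0.5,0,0.8],[0,0,0.3,0,0.8],[0,0,0.2,0,0.8],[0,0,0.1,0,0.8]]' 
python3 -m creep '[[0,0,0.05,0,0.8],[0,0,0.05,0,0.8],[0,0,0.04,0,0.8],[0,0,0.04,0,0.8],[0,0,0.04,0,0.8],[0,0,0.04,0,0.8],[0,0,0.02,0,0.8],[0,0,0,0,0.8]]'
```

```text
clock: 9.13
tool_pos: [0.5263, 0.3043, 0.0525]
tcp_rot: [[0.962, -0.273, -0.002], [-0.273, -0.962, -0.001], [-0.001, 0.001, -1.0]]
force: [0.3, -0.9, -3.2]
grip_width: 0.0555
gripper_force: 64.1
clock: 9.8
tool_pos: [0.527, 0.3046, 0.0474]
tcp_rot: [[0.962, -0.273, 0.001], [-0.273, -0.962, -0.0], [0.001, 0.0, -1.0]]
force: [-1.8, -0.8, 1.8]
grip_width: 0.0552
gripper_force: 64.4
```

```bash

python3 -m creep '[[0,0,0,0,0.5],[0,0,0,0,0.2],[0,0,0,0,0],[0,0,0,0,0],[0,0,-0.5,0,0],[0,0,-1,0,0],[0,0,-1,0,0],[0,0,-1,0,0]]' 
python3 -m creep '[[0,0.3,-1,0,0],[0,0.5,-1,0,0],[0.1,1,-1,0,0],[0.2,1,-0.5,0,0],[0.2,1,0,0,0],[0.2,1,0,0,0],[0.2,1,0,0,0],[0.2,1,0,0,0]]'
python3 -m creep '[[0.2,1,0,0,0],[0.2,1,0,0,0],[0.2,1,0,0,0],[0.2,1,0,0,0],[0.2,1,0,0,0],[0.2,1,0,0,0],[0.2,1,0,0,0],[0.2,1,0,0,0]]'
python3 -m creep '[[0.2,1,0,0,0],[0.2,1,0,0,0],[0.2,1,0,0,0],[0.2,1,0,0,0],[0.2,1,0,0,0],[0.2,1,0,0,0],[0.2,1,0,0,0],[0,0,0,0,0]]'
python3 -c "
from h import *
togo(.462,-.2825,.045,-.375)
save('top','t1.png')
m=masks('blue_tub');print(np.round(fit(m,TUB,(.528,.304),(-.28,)),4))"
```

```text
clock: 10.47
tool_pos: [0.5267, 0.3048, 0.136]
tcp_rot: [[0.962, -0.273, 0.0], [-0.273, -0.962, 0.0], [-0.0, -0.0, -1.0]]
force: [0.3, -0.1, -0.1]
grip_width: 0.0855
gripper_force: 0.0
clock: 11.13
tool_pos: [0.5068, 0.1326, 0.2231]
tcp_rot: [[0.962, -0.272, 0.002], [-0.272, -0.962, 0.0], [0.002, -0.001, -1.0]]
force: [0.6, -0.7, -0.6]
grip_width: 0.0855
gripper_force: 0.0
clock: 11.8
tool_pos: [0.4907, -0.0707, 0.223]
tcp_rot: [[0.962, -0.272, 0.002], [-0.272, -0.962, -0.0], [0.002, -0.0, -1.0]]
force: [0.6, -0.2, 0.1]
grip_width: 0.0856
gripper_force: 0.0
clock: 12.47
tool_pos: [0.4751, -0.2539, 0.2227]
tcp_rot: [[0.96, -0.28, 0.0], [-0.28, -0.96, -0.003], [0.001, 0.003, -1.0]]
force: [0.1, 0.0, 0.2]
grip_width: 0.0852
gripper_force: 0.0
t 12.47 p [ 0.4751 -0.2539  0.2227] yaw -0.2838 q [ 0.62  0.1  -0.2   1.74  0.02  1.31 -1.43] F [0.08 0.02 0.25] M [ 0.03  0.04 -0.  ] w 0.0852 gf 0.0
units now [-0.19  1.22  7.11] turn 1.04 units after turn [-0.08  1.24  7.11]
[ 0.5283  0.3052 -0.2935  0.2892]
```

```bash

python3 -m creep '[[0,0,0,0.52,0],[0,0,0,0.52,0],[-0.04,0.4,0.8,0,0],[-0.04,0.4,0.8,0,0],[0,0.4,0.9,0,0],[0,0.04,0.9,0,0],[0,0,0.9,0,0],[0,0,0.9,0,0]]'
python3 -c "
from h import *
togo(.462,-.2825,.045,-.375)"
```

```text
clock: 13.28
tool_pos: [0.4645, -0.2743, 0.0915]
tcp_rot: [[0.934, -0.357, 0.001], [-0.357, -0.934, 0.0], [0.001, -0.001, -1.0]]
force: [1.0, 0.4, 0.9]
grip_width: 0.0856
gripper_force: 0.0
t 13.28 p [ 0.4645 -0.2743  0.0915] yaw -0.3649 q [ 0.64  0.21 -0.17  1.89  0.04  1.05 -1.48] F [1.01 0.37 0.94] M [-0.01 -0.01  0.03] w 0.0856 gf 0.0
units now [0.02 0.34 1.86] turn 0.12 units after turn [0.03 0.34 1.86]
```

```bash

python3 -m creep '[[0,0.17,0,0.1,0],[0,0.17,0,0,0],[0,0,0.4,0,0],[0,0,0.5,0,0],[0,0,0.5,0,0],[0,0,0.4,0,0],[0,0,0,0,0],[0,0,0,0,0]]' >/dev/null
python3 -c "
from h import *
togo(.462,-.2825,.045,-.375)"
python3 -m creep '[[0,0,0,0,0.2],[0,0,0,0,0.5],[0,0,0,0,0.6],[0,0,0,0,0.8],[0,0,0,0,0.8],[0,0,0,0,0.8],[0,0,0,0,0.8],[0,0,0,0,0.8]]' 60 
python3 -m creep '[[0,0,-0.2,0,0.8],[0,0,-0.3,0,0.8],[0,0,-0.5,0,0.8],[0,0,-0.5,0,0.8],[0,0,-0.5,0,0.8],[0,0,-0.5,0,0.8],[0,0,-0.5,0,0.8],[0,0,-0.2,0,0.8]]' 
python3 -m creep '[[0,0,0,0,0.8],[0,0,0,0,0.8],[0,0,0,0,0.8],[0,0,0,0,0.8],[0,0,0,0,0.8],[0,0,0,0,0.8],[0,0,0,0,0.8],[0,0,0,0,0.8]]'
python3 -m creep '[[0,0,0,0,0.8],[0,0,0,0,0.8],[0,0,0,0,0.8],[0,0,0,0,0.8],[0,0,0,0,0.8],[0,0,0,0,0.8],[0,0,0,0,0.8],[0,0,0,0,0.8]]'
python3 -c "
from h import *
togo(.462,-.2825,.045,-.375)"
```

```text
t 13.95 p [ 0.46   -0.2833  0.0459] yaw -0.3757 q [ 0.65  0.27 -0.16  1.92  0.05  0.96 -1.49] F [-0.34  0.59 -0.33] M [ 0.04 -0.04 -0.03] w 0.0852 gf 0.0
units now [ 0.06 -0.06  0.03] turn -0.01 units after turn [ 0.06 -0.06  0.03]
clock: 14.62
tool_pos: [0.4617, -0.2838, 0.0479]
tcp_rot: [[0.93, -0.367, 0.002], [-0.367, -0.93, -0.001], [0.002, -0.0, -1.0]]
force: [0.4, 2.5, 5.1]
grip_width: 0.0551
gripper_force: 66.4
clock: 15.28
tool_pos: [0.4618, -0.2846, 0.1298]
tcp_rot: [[0.93, -0.367, 0.003], [-0.367, -0.93, -0.002], [0.004, 0.001, -1.0]]
force: [-0.2, -1.4, -5.3]
grip_width: 0.0554
gripper_force: 65.4
clock: 15.95
tool_pos: [0.4605, -0.2838, 0.1266]
tcp_rot: [[0.93, -0.367, -0.0], [-0.367, -0.93, 0.0], [-0.0, 0.0, -1.0]]
force: [-0.4, 0.3, -5.8]
grip_width: 0.0552
gripper_force: 65.5
clock: 16.62
tool_pos: [0.4606, -0.2838, 0.1268]
tcp_rot: [[0.93, -0.367, -0.0], [-0.367, -0.93, -0.0], [0.0, 0.0, -1.0]]
force: [0.2, -0.2, -6.7]
grip_width: 0.0549
gripper_force: 65.5
t 16.62 p [ 0.4606 -0.2838  0.1268] yaw -0.3759 q [ 0.66  0.18 -0.17  1.85  0.03  1.12 -1.47] F [ 0.23 -0.19 -6.66] M [ 0.03 -0.02  0.03] w 0.0549 gf 65.5
units now [ 0.03 -0.07  3.27] turn -0.01 units after turn [ 0.03 -0.07  3.27]
```

Grey weighs about 6.2 N and blue about 3.3 N, so grey is the heavier. I'll carry it to just outside the bay mouth.

```bash

python3 -m creep '[[-0.2,-0.3,0,0,0.8],[-0.3,-0.55,0,0,0.8],[-0.4,-0.75,0,0,0.8],[-0.4,-0.75,0,0,0.8],[-0.4,-0.75,0,0,0.8],[-0.4,-0.75,0,0,0.8],[-0.4,-0.75,0,0,0.8],[-0.4,-0.75,0,0,0.8]]' >/dev/null
python3 -m creep '[[-0.4,-0.75,0,0,0.8],[-0.4,-0.75,0,0,0.8],[-0.3,-0.55,0,0,0.8],[-0.2,-0.3,0,0,0.8],[0,0,0,-0.5,0.8],[0,0,0,-0.8,0.8],[0,0,0,-0.8,0.8],[0,0,0,-0.8,0.8]]' >/dev/null
python3 -m creep '[[0,0,0,-0.8,0.8],[0,0,0,-0.8,0.8],[0,0,0,-0.8,0.8],[0,0,0,-0.7,0.8],[0,0,0,0,0.8],[0,0,0,0,0.8],[0,0,0,0,0.8],[0,0,0,0,0.8]]' 
python3 - <<'E'
from h import *
togo(.434,-.064,.045,.15)
m=None
a=optics.read_camera("top");b=optics.read_camera("scene")
m=masks("bay");print(list(m))
# outer edges of the rails -> yaw
for c,rows in(("top",range(190,226)),("scene",range(188,220))):
    if c not in m: continue
    for k in(0,-1):
        P=pix2plane(c,[(np.flatnonzero(m[c][v])[k],v) for v in rows if m[c][v].any()],.017)
        w=np.polyfit(P[:,0],P[:,1],1);res=P[:,1]-np.polyval(w,P[:,0]);ok=abs(res)<.003;w=np.polyfit(P[ok,0],P[ok,1],1);print(c,k,ok.sum(),w)
g=lambda a,u,v:cv2.resize(a[v-45:v+45,u-60:u+60],(400,300),interpolation=cv2.INTER_CUBIC)
cv2.imwrite("pics/g2.png",np.hstack([g(a,294,225),g(b,267,190)])[:,:,::-1])
E
```

```text
clock: 18.62
tool_pos: [0.4335, -0.0661, 0.1268]
tcp_rot: [[0.989, 0.146, -0.0], [0.146, -0.989, -0.0], [-0.0, 0.0, -1.0]]
force: [0.5, 0.8, -6.2]
grip_width: 0.0558
gripper_force: 65.2
t 18.62 p [ 0.4335 -0.0661  0.1268] yaw 0.1468 q [ 0.45 -0.03 -0.35  2.07 -0.01  1.11 -1.32] F [ 0.51  0.8  -6.21] M [-0.02  0.06 -0.03] w 0.0558 gf 65.2
units now [ 0.03 -0.08  3.27] turn -0.04 units after turn [ 0.03 -0.08  3.27]
['top', 'scene']
top 0 34 [ 0.1724381  -0.08559007]
top -1 36 [ 0.1421984  -0.18688022]
scene 0 32 [ 0.13463836 -0.18161428]
scene -1 32 [ 0.15146572 -0.07459699]
```

View pics/g2.png

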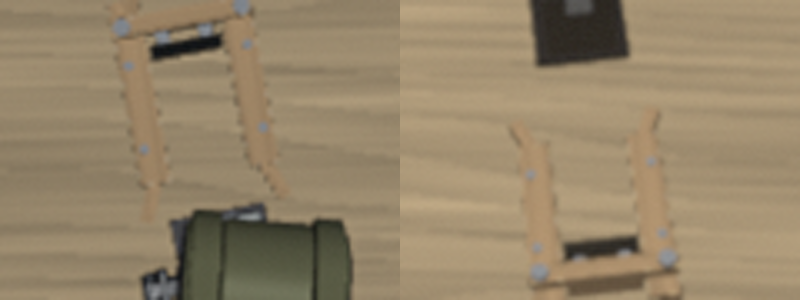

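The top tile shows the gripper just below the mouth, in line with the bay, and the scene tile shows the tub (580,30) centred between the guides. I'll lower it, release and regrasp.

```bash

python3 -m creep '[[0,0,0.3,0,0.8],[0,0,0.5,0,0.8],[0,0,0.5,0,0.8],[0,0,0.5,0,0.8],[0,0,0.5,0,0.8],[0,0,0.3,0,0.8],[0,0,0.2,0,0.8],[0,0,0.1,0,0.8]]' >/dev/null
python3 -m creep '[[0,0,0.05,0,0.8],[0,0,0.05,0,0.8],[0,0,0.04,0,0.8],[0,0,0.04,0,0.8],[0,0,0.04,0,0.8],[0,0,0.02,0,0.8],[0,0,0,0,0.8],[0,0,0,0,0.8]]'
python3 -m creep '[[0,0,0,0,0.5],[0,0,0,0,0.2],[0,0,0,0,0],[0,0,0,0,0],[0,0,0,0,0],[0,0,0,0,0],[0,0,0,0,0],[0,0,0,0,0]]'
python3 -m creep '[[0,0,0,0,0.2],[0,0,0,0,0.4],[0,0,0,0,0.6],[0,0,0,0,0.8],[0,0,0,0,0.8],[0,0,0,0,0.8],[0,0,0,0,0.8],[0,0,0,0,0.8]]' 40
python3 -c "
from h import *
togo(.434,-.066,.045,.147)"
```

```text
clock: 20.15
tool_pos: [0.4336, -0.0663, 0.0484]
tcp_rot: [[0.989, 0.147, 0.0], [0.147, -0.989, -0.0], [0.0, 0.0, -1.0]]
force: [-0.1, -0.3, -5.7]
grip_width: 0.055
gripper_force: 65.4
clock: 20.82
tool_pos: [0.4337, -0.0662, 0.0484]
tcp_rot: [[0.989, 0.147, 0.0], [0.147, -0.989, -0.0], [0.0, 0.0, -1.0]]
force: [0.1, -0.9, 0.1]
grip_width: 0.0854
gripper_force: 0.0
clock: 21.48
tool_pos: [0.4338, -0.0663, 0.0485]
tcp_rot: [[0.989, 0.147, 0.0], [0.147, -0.989, -0.0], [0.0, 0.0, -1.0]]
force: [-0.9, -0.8, 4.8]
grip_width: 0.0556
gripper_force: 44.4
t 21.48 p [ 0.4338 -0.0663  0.0485] yaw 0.1477 q [ 0.44  0.07 -0.35  2.14  0.03  0.93 -1.36] F [-0.86 -0.79  4.75] M [0.1  0.15 0.04] w 0.0556 gf 44.4
units now [ 0.01 -0.01  0.14] turn 0.01 units after turn [ 0.01 -0.01  0.14]
```

```bash

python3 -m creep '[[0,0,-0.03,0,0.8],[0.1,0,0,0,0.8],[0.2,0,0,0,0.8],[0.2,0,0,0,0.8],[0.2,0,0,0,0.8],[0.2,0,0,0,0.8],[0.2,0,0,0,0.8],[0.2,0,0,0,0.8]]'
python3 -m creep '[[0.2,0,0,0,0.8],[0.2,0,0,0,0.8],[0.2,0,0,0,0.8],[0.1,0,0,0,0.8],[0,0,0,0,0.8],[0,0,0,0,0.8],[0,0,0,0,0.8],[0,0,0,0,0.8]]'
python3 - <<'E'
from h import *
togo(.488,-.0585,.048,.147)
a=optics.read_camera("top");b=optics.read_camera("scene")
g=lambda a,u,v:cv2.resize(a[v-45:v+45,u-60:u+60],(400,300),interpolation=cv2.INTER_CUBIC)
cv2.imwrite("pics/g3.png",np.hstack([g(a,294,215),g(b,267,190)])[:,:,::-1])
E
```

```text
clock: 22.15
tool_pos: [0.4612, -0.0627, 0.049]
tcp_rot: [[0.989, 0.146, -0.011], [0.146, -0.989, -0.002], [-0.011, 0.0, -1.0]]
force: [-14.6, -1.6, 15.3]
grip_width: 0.0554
gripper_force: 45.8
clock: 22.82
tool_pos: [0.4806, -0.0597, 0.0487]
tcp_rot: [[0.989, 0.146, -0.005], [0.146, -0.989, -0.001], [-0.005, 0.0, -1.0]]
force: [-7.3, -1.0, 6.7]
grip_width: 0.056
gripper_force: 44.9
t 22.82 p [ 0.4806 -0.0597  0.0487] yaw 0.1469 q [ 0.4   0.17 -0.36  2.04  0.08  0.95 -1.42] F [-7.25 -0.95  6.74] M [-0.24  1.29  0.01] w 0.056 gf 44.9
units now [ 0.3  -0.    0.03] turn -0.0 units after turn [ 0.3  -0.    0.03]
```

View pics/g3.png

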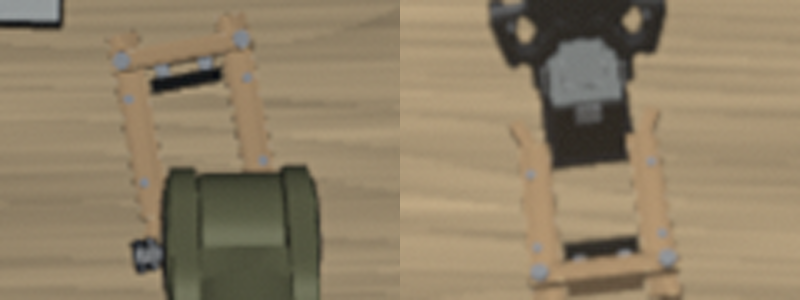

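```bash

python3 -m creep '[[0,0,-0.04,0,0.8],[0,0,0,0,0.8],[0,0,0,0,0.8],[0,0,0,0,0.8],[0,0,0,0,0.8],[0,0,0,0,0.8],[0,0,0,0,0.8],[0,0,0,0,0.8]]'
python3 -m creep '[[0,0,-0.04,0,0.8],[0,0,0,0,0.8],[0,0,0,0,0.8],[0,0,0,0,0.8],[0,0,0,0,0.8],[0,0,0,0,0.8],[0,0,0,0,0.8],[0,0,0,0,0.8]]'
```

```text
clock: 23.58
tool_pos: [0.483, -0.0589, 0.0499]
tcp_rot: [[0.989, 0.147, -0.0], [0.147, -0.989, -0.0], [-0.0, 0.0, -1.0]]
force: [-0.2, -1.6, -7.4]
grip_width: 0.0559
gripper_force: 43.4
clock: 24.25
tool_pos: [0.4832, -0.0588, 0.0511]
tcp_rot: [[0.989, 0.147, 0.0], [0.147, -0.989, -0.0], [0.0, 0.0, -1.0]]
force: [-0.3, -0.6, -5.6]
grip_width: 0.0561
gripper_force: 43.6
```

```bash

python3 -m creep '[[0,0,0.03,0,0.8],[0,0,0.03,0,0.8],[0.05,0,0,0,0.8],[0.1,0,0,0,0.8],[0.15,0,0,0,0.8],[0.15,0,0,0,0.8],[0.15,0,0,0,0.8],[0.15,0,0,0,0.8]]'
python3 -m creep '[[0.15,0,0,0,0.8],[0.15,0,0,0,0.8],[0.15,0,0,0,0.8],[0.15,0,0,0,0.8],[0.15,0,0,0,0.8],[0.1,0,0,0,0.8],[0.05,0,0,0,0.8],[0,0,0,0,0.8]]'
python3 -c "
from h import *
togo(.57,-.0455,.0495,.147)"
```

```text
clock: 24.92
tool_pos: [0.5021, -0.0559, 0.0495]
tcp_rot: [[0.989, 0.147, 0.0], [0.147, -0.989, 0.0], [0.0, -0.0, -1.0]]
force: [-0.1, -0.8, -7.0]
grip_width: 0.0554
gripper_force: 43.7
clock: 25.58
tool_pos: [0.5241, -0.0527, 0.0495]
tcp_rot: [[0.989, 0.147, 0.0], [0.147, -0.989, 0.0], [0.0, -0.0, -1.0]]
force: [-0.2, -0.1, -5.4]
grip_width: 0.0556
gripper_force: 43.7
t 25.58 p [ 0.5241 -0.0527  0.0495] yaw 0.1478 q [ 0.37  0.25 -0.36  1.94  0.11  0.96 -1.46] F [-0.17 -0.11 -5.4 ] M [0.03 0.07 0.05] w 0.0556 gf 43.7
units now [ 1.86 -0.01  0.  ] turn 0.01 units after turn [ 1.86 -0.02  0.  ]
```

```bash

python3 -m creep '[[0.1,0,0.01,0,0.8],[0.15,0,0,0,0.8],[0.2,0,0,0,0.8],[0.2,0,0,0,0.8],[0.2,0,0,0,0.8],[0.15,0,0,0,0.8],[0.1,0,0,0,0.8],[0.05,0,0,0,0.8]]'
python3 -m creep '[[0.05,0,0,0,0.8],[0.05,0,0,0,0.8],[0.05,0,0,0,0.8],[0.05,0,0,0,0.8],[0.05,0,0,0,0.8],[0.05,0,0,0,0.8],[0.05,0,0,0,0.8],[0,0,0,0,0.8]]'
```

```text
clock: 26.25
tool_pos: [0.5528, -0.0484, 0.0492]
tcp_rot: [[0.989, 0.147, 0.0], [0.147, -0.989, 0.0], [0.0, -0.0, -1.0]]
force: [-1.2, 1.0, -5.2]
grip_width: 0.0561
gripper_force: 43.7
clock: 26.92
tool_pos: [0.5613, -0.0472, 0.0494]
tcp_rot: [[0.989, 0.147, 0.0], [0.147, -0.989, -0.0], [0.0, 0.0, -1.0]]
force: [0.5, 0.0, -7.5]
grip_width: 0.0558
gripper_force: 43.7
```

```bash

python3 -m creep '[[0.04,0,0,0,0.8],[0.04,0,0,0,0.8],[0.04,0,0,0,0.8],[0.04,0,0,0,0.8],[0.04,0,0,0,0.8],[0,0,0,0,0.8],[0,0,0,0,0.8],[0,0,0,0,0.8]]' | sed -n '1,2p;4p;5p'
```

```text
clock: 27.58
tool_pos: [0.5651, -0.0467, 0.049]
force: [-3.6, -0.9, -4.6]
grip_width: 0.0557
```

```bash

python3 -m creep '[[0.03,0,0,0,0.8],[0.03,0,0,0,0.8],[0.03,0,0,0,0.8],[0.03,0,0,0,0.8],[0,0,0,0,0.8],[0,0,0,0,0.8],[0,0,0,0,0.8],[0,0,0,0,0.8]]' | sed -n '1,2p;4p;5p'
```

```text
clock: 28.25
tool_pos: [0.5668, -0.0464, 0.049]
force: [-7.3, -1.1, -1.4]
grip_width: 0.0557
```

```bash

python3 -m creep '[[0,0,0,0,0.8],[0,0,0,0,0.8],[0,0,0,0,0.8],[0,0,0,0,0.8],[0,0,0,0,0.8],[0,0,0,0,0.8],[0,0,0,0,0.8],[0,0,0,0,0.8]]' | sed -n '1,2p;4p;5p'
python3 -c "
from h import *
togo(.5643,-.0467,.049,.147)"
```

```text
clock: 28.92
tool_pos: [0.5668, -0.0464, 0.049]
force: [-9.6, -0.6, -1.4]
grip_width: 0.0557
t 28.92 p [ 0.5668 -0.0464  0.049 ] yaw 0.1473 q [ 0.34  0.34 -0.35  1.84  0.14  1.   -1.5 ] F [-9.61 -0.63 -1.35] M [-0.18  1.92 -0.16] w 0.0557 gf 44.1
units now [-0.1 -0.   0. ] turn 0.0 units after turn [-0.1 -0.   0. ]
```

```bash

python3 -m creep '[[-0.03,0,0,0,0.8],[0,0,0,0,0.8],[0,0,0,0,0.8],[0,0,0,0,0.8],[0,0,0,0,0.8],[0,0,0,0,0.8],[0,0,0,0,0.8],[0,0,0,0,0.8]]' | sed -n '1,2p;4p;5p'
python3 -m creep '[[0,0,0,0,0.8],[0,0,0,0,0.8],[0,0,0,0,0.8],[0,0,0,0,0.8],[0,0,0,0,0.8],[0,0,0,0,0.8],[0,0,0,0,0.8],[0,0,0,0,0.8]]' | sed -n '1,2p;4p;5p'
```

```text
clock: 29.58
tool_pos: [0.5664, -0.0465, 0.049]
force: [-7.1, -1.2, -2.3]
grip_width: 0.0554
clock: 30.25
tool_pos: [0.5664, -0.0465, 0.049]
force: [-7.9, -0.2, -2.3]
grip_width: 0.0557
```

```bash

python3 -m creep '[[-0.04,0,0,0,0.8],[0,0,0,0,0.8],[0,0,0,0,0.8],[0,0,0,0,0.8],[0,0,0,0,0.8],[0,0,0,0,0.8],[0,0,0,0,0.8],[0,0,0,0,0.8]]' | sed -n '1,2p;4p;5p'
python3 -m creep '[[0,0,0,0,0.8],[0,0,0,0,0.8],[0,0,0,0,0.8],[0,0,0,0,0.8],[0,0,0,0,0.8],[0,0,0,0,0.8],[0,0,0,0,0.8],[0,0,0,0,0.8]]' | sed -n '1,2p;4p;5p'
```

```text
clock: 30.92
tool_pos: [0.5659, -0.0466, 0.0489]
force: [-4.6, -0.8, -3.5]
grip_width: 0.0552
clock: 31.58
tool_pos: [0.5659, -0.0466, 0.0489]
force: [-5.3, -1.3, -3.5]
grip_width: 0.0554
```

```bash

python3 -m creep '[[-0.02,0,0.01,0,0.8],[-0.02,0,0,0,0.8],[-0.02,0,0,0,0.8],[0,0,0,0,0.8],[0,0,0,0,0.8],[0,0,0,0,0.8],[0,0,0,0,0.8],[0,0,0,0,0.8]]' | sed -n '1,2p;4p;5p'
python3 -c "
from h import *
togo(.5643,-.0467,.049,.147)"
```

```text
clock: 32.25
tool_pos: [0.5655, -0.0467, 0.0489]
force: [-4.0, -0.2, -5.0]
grip_width: 0.0555
t 32.25 p [ 0.5655 -0.0467  0.0489] yaw 0.1476 q [ 0.34  0.33 -0.35  1.85  0.14  0.99 -1.49] F [-4.   -0.25 -4.96] M [-0.17  1.11 -0.12] w 0.0555 gf 43.7
units now [-0.05 -0.01 -0.  ] turn 0.01 units after turn [-0.05 -0.01 -0.  ]
```

```bash

python3 -m creep '[[-0.03,0,0.02,0,0.8],[-0.02,0,0,0,0.8],[0,0,0,0,0.8],[0,0,0,0,0.8],[0,0,0,0,0.8],[0,0,0,0,0.8],[0,0,0,0,0.8],[0,0,0,0,0.8]]' | sed -n '1,2p;4p;5p'
```

```text
clock: 32.92
tool_pos: [0.5647, -0.0468, 0.0487]
force: [-2.8, -0.5, -4.7]
grip_width: 0.0554
```

```bash

python3 -m creep '[[0,0,0.02,0,0.8],[0,0,0.02,0,0.8],[0,0,0,0,0.8],[0,0,0,0,0.8],[0,0,0,0,0.8],[0,0,0,0,0.8],[0,0,0,0,0.8],[0,0,0,0,0.8]]' | sed -n '1,2p;4p;5p'
```

```text
clock: 33.58
tool_pos: [0.5646, -0.0468, 0.0486]
force: [-5.6, -0.8, 2.9]
grip_width: 0.0557
```

```bash

python3 -m creep '[[0,0,0,0,0.5],[0,0,0,0,0.4],[0,0,0,0,0.3],[0,0,0,0,0.2],[0,0,0,0,0],[0,0,0,0,0],[0,0,0,0,0],[0,0,0,0,0]]' | sed -n '1,2p;4p;5p'
python3 -m creep '[[0,0,-0.2,0,0],[0,0,-0.5,0,0],[0,0,-1,0,0],[0,0,-1,0,0],[0,0,-1,0,0],[0,0,-1,0,0],[0,0,-1,0,0],[0,0,-1,0,0]]' | sed -n '1,2p;4p;5p'
python3 -m creep '[[-1,1,-0.3,0,0],[-1,1,0,0,0],[-0.5,1,0,0,0],[0,1,0,0,0],[0,1,0,0,0],[0,1,0,0,0],[0,1,0,0,0],[0,1,0,0,0]]' | sed -n '1,2p;4p;5p'
python3 -m creep '[[0,1,0,0,0],[0,1,0,0,0],[0,1,0,0,0],[0,1,0,0,0],[0,1,0,0,0],[0,0,0,0,0],[0,0,0,0,0],[0,0,0,0,0]]' | sed -n '1,2p;4p;5p'
python3 - <<'E'
from h import *
a=optics.read_camera("top");b=optics.read_camera("scene")
m=masks("grey_tub");print(np.round(fit(m,TUB,(.564,-.046),(.147,)),4));m=masks("blue_tub");print(np.round(fit(m,TUB,(.528,.304),(-.28,)),4))
g=lambda a,u,v:cv2.resize(a[v-45:v+45,u-60:u+60],(400,300),interpolation=cv2.INTER_CUBIC)
cv2.imwrite("pics/g4.png",np.vstack([np.hstack([g(a,294,210),g(b,267,190)]),np.hstack([cv2.resize(x,(400,300)) for x in(a,b)])])[:,:,::-1])
E
```

```text
clock: 34.25
tool_pos: [0.5648, -0.0467, 0.0478]
force: [0.6, 0.2, 0.5]
grip_width: 0.0852
clock: 34.92
tool_pos: [0.5645, -0.0467, 0.2178]
force: [0.3, -0.0, -0.6]
grip_width: 0.0856
clock: 35.58
tool_pos: [0.5322, -0.255, 0.2241]
force: [-0.5, -0.1, 0.0]
grip_width: 0.086
clock: 36.25
tool_pos: [0.5507, -0.3766, 0.2233]
force: [0.6, 0.8, 0.0]
grip_width: 0.0852
[ 0.5639 -0.0456  0.1235  0.4104]
[ 0.529   0.3045 -0.2752  0.1334]
```

View pics/g4.png

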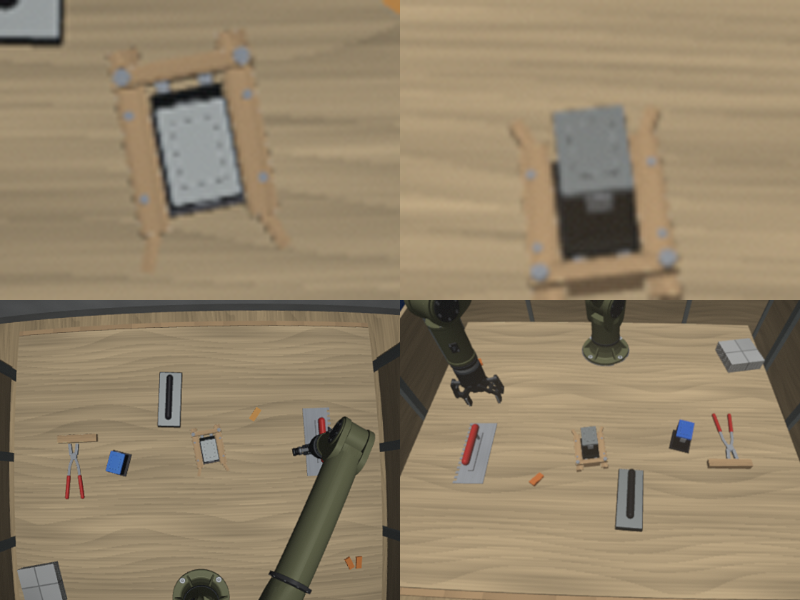

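The grey tub sits under the lips against the buffer (top-left tile, about (197,150)). Blue stands in its original place, the other objects haven't moved, and the arm is clear.

```bash
python3 -c "
from station import ticket
print(ticket.finish_job())"
```

```text
the job is handed in; nothing more can be done
None
```

The job is handed in: the grey tub weighed more (about 6.2 N against 3.3 N for blue), so I slid it into the bay, pressed it against the buffer (7–10 N at first, then eased to about 5 N and held), and left it there released; blue stands back in its original spot.

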